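# Go-gauge two cartridge bodies and sort out the tight one

## Robot

A 6-joint arm with a two-finger parallel gripper is mounted at the origin on the work surface. World frame = base frame: x ahead of the robot, y to its left, z up, the work surface at z = 0. Lengths are in mm, angles in rad, forces in N, time in s.
With the tool pointing down it reaches from about 275 to 750 mm from the base axis. Payload 10.2 kg.
Tool frame: the origin (TCP) lies at the very end of the fingers, on their centre line; the grasp point (between the pads) lies 19 mm behind it; z points along the fingers, y is the line along which they close (so a half turn about z gives the same grasp; the last joint's range is limited). The gripper opens to 85 mm and grips with 20 to 120 N. Pads are 22 mm wide; open, the fingers measure 114 mm over their backs; the gripper's body (76 mm by 85 mm) begins 54 mm behind the grasp point. The pads swing forward as they close: fully open they stand 13 mm farther back than shut.
Start: joints at [0.98, 0.313, 1.498, -0, 1.331, -0.223], TCP at [188.784, 489.89, 231.294] pointing down, gripper open.
Joint ranges: [-2.94, 2.94], [-0.97, 2.17], [0.19, 2.56], [-1.23, 4.37], [0.02, 3.11], [-2.88, 2.88]. Speed limits (rad/s): [2.39, 2.39, 3.01, 3.14, 3.14, 3.14].

## Interface

Orientations are given as a unit quaternion [w, x, y, z].
In Python, from rig import ctrl, vision gives the robot as it stands. The module is installed in compiled form; this text tells all that it offers.
- The arm moves only by the tool play_rows, never from a script. Its arguments are lists of equal length, an entry for each row: "translation": the shift along the tool's x, y, z in m, a list of three; "rotation": the turn, a rotation vector about the tool's x, y, z in rad, a list of three; "gripper": the gripper's target within -1 to 1 (shut at 1, half-way at 0, fully open at -1). A call has 1 to 10 rows; each row is the pose to reach, as a shift and turn from the pose commanded when the call began, along the tool's axes at that moment; what a row does not reach only later rows make up. A row lasts 1/8 s, in which the tool goes at most 62.5 mm and 10.7 degrees, less where a joint would pass 70% of its speed; a pose out of reach is approached as far as the arm can. A call with a gripper value outside its range is refused whole. The fingers move at their own pace and stop on an object; "force" is the grip in N (left out, the last holds). Time passes only in rows, so rows that repeat a pose let the fingers close. It gives the time, the measured TCP pose, the force, the opening and the grip force at its end, in the units of the state.
- ctrl.sense(): the state, without advancing time (a new reading comes with each control period).
- vision.capture(name): name is "scene" or "top" or "wrist"; returns a dict with "pixels" (480x640x3 uint8, red, green, blue), "vfov" (degrees; the focal length in pixels is half the picture's height over the tangent of half this angle, whatever the lens; pixels are square), "cx", "cy" (the principal point, pixels), "rvec" (rotation vector, rad) and "tvec" (3), from world to camera coordinates, as OpenCV has them; the wrist camera has in their place "mount" (4x4, takes a point from camera to tool coordinates, whose origin is the TCP and whose axes are the flange's). Camera axes: x right, y down, z forward; pixel columns grow to the right and rows downward; lengths in mm; the calibration is good to about 2 mm. A picture is of the moment at which its call begins: read the wrist's pose just before it. There is no depth.
- ctrl.finish_job(): hands the job in; it is judged then, once.
The state is a dict: "time_s": time; "joints": joint angles; "dq": joint speeds; "tau": joint torques, N m; "eef_pos": TCP position; "ee_rot": TCP orientation; "force": force on the tool from outside, world axes, zero at the start; "wrist_torque": the same for the moment, N m; "grip_width": opening from 0.0 (shut) to 1.0 (fully open); "grip_force": force on a finger pad.
Only numpy, scipy, OpenCV 4.12 (cv2) and the standard library are available. Lean on these libraries where they do the work, as an engineer would, in place of code of your own. Each camera call takes 0.05 s, during which the arm holds its last target. There are 200 camera calls.

## Task

Two blue cartridge bodies look alike, but one has a bore that is too tight: try the go pin gauge from the black stand in them, gently and without forcing it, to find the one it enters fully home. Leave the gauge standing fully home in that cartridge, where the cartridge stands, and then set the other cartridge down upright on the floor of the white tray without dropping it. Leave the jar, the screwdriver and the protractor alone.

Things in the scene. Friction and masses are not known exactly. Their poses are not given: they have to be found in the camera images.
- gauge_mid (a point): Go pin gauge, rigid, 84 mm long, 0.11 kg: steel pin 16 mm dia, 34 mm long, 2 mm chamfer at the tip; then a collar 26 mm dia, 5 mm high; then a round aluminium handle 22 mm dia, 45 mm long, green band. Point on its axis, 42 mm above the pin's tip; z along the axis to the handle. Starts upright in the stand, collar on the stand's top.
- stand: Black gauge stand, a fixed block 56 x 56 x 45 mm on the drafting board with a 20 mm hole through its middle. Origin at the centre of its underside, z up.
- cart_a_mid (a point): One blue cartridge, a loose upright block 46 x 46 x 62 mm high, about 0.2 kg, on the board, flat sides along its x and y. Point at its centre, 31 mm above its underside. In mid-top the bore's mouth, 17.6 mm dia; a black wiper seal 3 mm down hides the inside, without resistance. Pressing on a cartridge with over 45 N spoils it. See the other cartridge for the bore inside.
- cart_b_mid (a point): Second blue cartridge, same look and sizes; point at its centre, 31 mm up. In both, the bore meets a bush 17 mm below the top: if wide, the pin goes on until the gauge's collar lies on the top (34 mm deep, fully home); if too tight, the pin stops dead 17 mm deep. Exactly one of the two cartridges is too tight; which one changes from run to run.
- tray_floor (a point): White ABS tray, fixed to the drafting board: outside 132 x 132 mm, walls 4 mm thick and 24 mm high over the board, a steel spring latch on its -x wall. The point is in the middle of the tray's inner floor, which lies 4 mm above the board; x and y along its walls, z up.
- board: Level ash drafting board, fixed, 600 x 1100 mm and 18 mm thick, on which everything stands. Origin at the centre of its underside, its top 18 mm above the origin.
- jar_mid (a point): Amber glass jar with a black twist cap, 58 mm in diameter, 85 mm high, standing. The point is at its centre, half-way up; z up. Leave alone.
- driver_grip (a point): Short aluminium torque screwdriver lying on the board, 150 mm long. The point is in its handle. Leave alone.
- protractor: Steel protractor plate, a flat half ring about 130 mm wide and 4 mm thick lying on the board. Origin in its middle, on the underside. Leave alone.

How it is judged (in metres and radians):
On the way:
1. the gauge is fully home in one cartridge that stands where it stood, while the other is not yet in the tray ((((z of gauge_mid in the frame of cart_a_mid between 0.034 and 0.042 m and horizontal distance between gauge_mid and cart_a_mid below 0.006 m and angle between the z axis of gauge_mid and the z axis of cart_a_mid, either way round below 0.08 rad and angle between cart_a_mid's own z axis and vertical below 0.08 rad and distance of cart_a_mid from where it was at the start of the episode below 0.03 m) and not (x of cart_b_mid in the frame of tray_floor between -0.042 and 0.042 m and y of cart_b_mid in the frame of tray_floor between -0.042 and 0.042 m and z of cart_b_mid in the frame of tray_floor between 0.024 and 0.035 m and angle between cart_b_mid's own z axis and vertical below 0.08 rad)) or ((z of gauge_mid in the frame of cart_b_mid between 0.034 and 0.042 m and horizontal distance between gauge_mid and cart_b_mid below 0.006 m and angle between the z axis of gauge_mid and the z axis of cart_b_mid, either way round below 0.08 rad and angle between cart_b_mid's own z axis and vertical below 0.08 rad and distance of cart_b_mid from where it was at the start of the episode below 0.03 m) and not (x of cart_a_mid in the frame of tray_floor between -0.042 and 0.042 m and y of cart_a_mid in the frame of tray_floor between -0.042 and 0.042 m and z of cart_a_mid in the frame of tray_floor between 0.024 and 0.035 m and angle between cart_a_mid's own z axis and vertical below 0.08 rad)))), for 0.2 s.
At the end, for the whole second after the job is handed in: Gauge fully home (within 3 mm) in the cartridge that takes it, which stands upright within 30 mm of its start; the other stands upright on the tray floor, its centre within 42 mm of the middle along both walls; all at rest ((((z of gauge_mid in the frame of cart_a_mid between 0.034 and 0.042 m and horizontal distance between gauge_mid and cart_a_mid below 0.006 m and angle between the z axis of gauge_mid and the z axis of cart_a_mid, either way round below 0.08 rad and angle between cart_a_mid's own z axis and vertical below 0.08 rad and distance of cart_a_mid from where it was at the start of the episode below 0.03 m) and (x of cart_b_mid in the frame of tray_floor between -0.042 and 0.042 m and y of cart_b_mid in the frame of tray_floor between -0.042 and 0.042 m and z of cart_b_mid in the frame of tray_floor between 0.024 and 0.035 m and angle between cart_b_mid's own z axis and vertical below 0.08 rad)) or ((z of gauge_mid in the frame of cart_b_mid between 0.034 and 0.042 m and horizontal distance between gauge_mid and cart_b_mid below 0.006 m and angle between the z axis of gauge_mid and the z axis of cart_b_mid, either way round below 0.08 rad and angle between cart_b_mid's own z axis and vertical below 0.08 rad and distance of cart_b_mid from where it was at the start of the episode below 0.03 m) and (x of cart_a_mid in the frame of tray_floor between -0.042 and 0.042 m and y of cart_a_mid in the frame of tray_floor between -0.042 and 0.042 m and z of cart_a_mid in the frame of tray_floor between 0.024 and 0.035 m and angle between cart_a_mid's own z axis and vertical below 0.08 rad))) and linear speed of each of cart_a, cart_b, gauge below 0.02 m/s); the robot touches nothing.
It fails at once if a cartridge is pressed with more than 45 N by the gauge, or through it down on the board ((contact force between cart_a and gauge above 45 N or (contact force between cart_a and board above 45 N and horizontal distance between gauge_mid and cart_a_mid below 0.02 m and z of gauge_mid in the frame of cart_a_mid below 0.09 m)) or (contact force between cart_b and gauge above 45 N or (contact force between cart_b and board above 45 N and horizontal distance between gauge_mid and cart_b_mid below 0.02 m and z of gauge_mid in the frame of cart_b_mid below 0.09 m))).
It fails at once if a cartridge falls freely by more than about 20 mm (let go and faster than 0.6 m/s) ((linear speed of cart_a above 0.6 m/s and contact force between the fingers and cart_a below 0.1 N) or (linear speed of cart_b above 0.6 m/s and contact force between the fingers and cart_b below 0.1 N)).
It fails at once if the jar, the screwdriver or the protractor is moved more than 20 mm, or the jar is tipped (distance of any of jar_mid, driver_grip, protractor from where it was at the start of the episode above 0.02 m or angle between jar_mid's own z axis and vertical above 0.3 rad).
It also fails if it takes over 72 s, if anything falls off the work surface, if the arm or the gripper's body presses on something with over 40 N, if the wrist force passes 120 N, or if a joint passes its speed limit or range.

## Working session

There is one attempt and no reset: what is moved stays moved. The work goes in short steps, Python scripts to look and compute and a tool call to move; the robot and the scene stay as the last step left them, time stands still between calls to the robot, and variables do not carry over. Pictures are saved under pics/ and viewed, at most 10 in all, crops included, and the job is handed in when it is done.

Besides the shell and the picture viewer there is one more tool, called after "Call:" by a JSON object that holds its "fn" and its "kwargs". play_rows: Moves the arm, as the interface text tells. Its arguments: {"type":"object","properties":{"translation":{"type":"array"},"rotation":{"type":"array"},"gripper":{"type":"array"},"force":{"type":"number"}},"required":["translation","rotation","gripper"]}

```bash
mkdir -p pics
cat > h.py <<'E'
import numpy as np, cv2
from rig import ctrl, vision
from scipy.spatial.transform import Rotation as R
def Rt(): 
    q=ctrl.sense()["ee_rot"]; return R.from_quat([q[1],q[2],q[3],q[0]]).as_matrix()
def cap(name,save=None):
    s=ctrl.sense(); d=vision.capture(name)
    f=240/np.tan(np.radians(d["vfov"])/2)
    K=np.array([[f,0,d["cx"]],[0,f,d["cy"]],[0,0,1]])
    if "mount" in d:
        T=np.eye(4);T[:3,:3]=Rt();T[:3,3]=s["eef_pos"];M=T@np.array(d["mount"])
        Rc=M[:3,:3];C=M[:3,3]
    else:
        Rw=cv2.Rodrigues(np.array(d["rvec"],float))[0];Rc=Rw.T;C=-Rc@np.array(d["tvec"],float).ravel()
    if save: cv2.imwrite("pics/"+save,d["pixels"][:,:,::-1])
    return d["pixels"],K,Rc,C
def plane(px,K,Rc,C,z):
    r=Rc@np.linalg.inv(K)@np.array([px[0],px[1],1.]); return C+r*(z-C[2])/r[2]
def proj(P,K,Rc,C):
    p=K@Rc.T@(np.array(P,float)-C); return p[:2]/p[2]
E
python3 - <<'E'
from h import *
s=ctrl.sense();print(s);print(Rt())
for n in("top","scene","wrist"):
    a=cap(n,n+"0.png");print(n,a[1][0],a[2],a[3])
E
```

```text
{'time_s': 0.0, 'joints': array([ 9.79575525e-01,  3.13464838e-01,  1.49845199e+00, -5.42374900e-06,
        1.33098122e+00, -2.23414030e-01]), 'dq': array([-2.04483094e-03,  3.28547977e-05, -2.87004741e-04,  4.47482499e-05,
        2.29657742e-03,  2.24872206e-04]), 'tau': array([ 4.04262273e-04, -4.12271583e+01, -2.59735537e+01, -1.57757595e-04,
        4.34998336e-03, -3.64360812e-05]), 'eef_pos': array([188.6462754 , 489.66003435, 230.72186852]), 'ee_rot': array([-2.56145136e-04,  1.82867848e-01,  9.83137287e-01, -6.00339136e-04]), 'force': array([-0.29847873,  1.03805562, -0.50571694]), 'wrist_torque': array([-0.01946759,  0.05310971, -0.02565079]), 'grip_force': 0.0, 'grip_width': 0.9979666803448705}
[[-9.33118569e-01  3.59568092e-01 -7.23217119e-04]
 [ 3.59568707e-01  9.33117980e-01 -1.08675016e-03]
 [ 2.84086216e-04 -1.27411300e-03 -9.99999148e-01]]
top [473.90970344   0.         322.04009585] [[-2.72165323e-02 -9.96900964e-01  7.38087310e-02]
 [-9.99626963e-01  2.73105197e-02  2.64249854e-04]
 [-2.27918574e-03 -7.37740056e-02 -9.97272381e-01]] [ 474.7004473    42.02194675 1093.21069667]
scene [597.57064717   0.         327.78859801] [[-0.47829835  0.6165006  -0.62542602]
 [ 0.87807313  0.34770209 -0.32877171]
 [ 0.01477398 -0.70642075 -0.70763794]] [1208.3994807   351.67741197  783.365581  ]
wrist [398.44401604   0.         309.10473138] [[ 0.35982127  0.89884304  0.2502196 ]
 [ 0.93301864 -0.34600506 -0.09877607]
 [-0.00220693  0.26900128 -0.96313729]] [124.93615414 515.08831846 373.12856071]
```

View pics/top0.png

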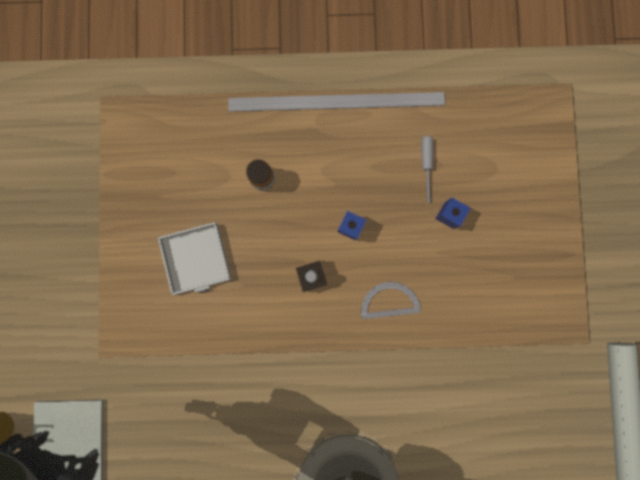

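View pics/scene0.png

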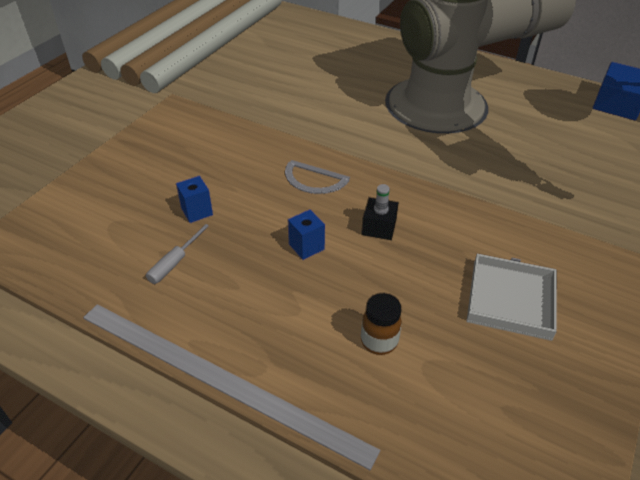

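The top view shows the tray at (195,258), the stand and gauge at (311,277), the cartridges at (352,225) and (454,212), the jar at (260,173), the driver at (429,165) and the protractor at (390,300). The scene view agrees.

Run:
```python
from h import *
im,K,Rc,C=cap("top")
g=im.astype(int)
def w(px,z): return plane(px,K,Rc,C,z).round(1)
hsv=cv2.cvtColor(im,cv2.COLOR_RGB2HSV)
blue=((g[:,:,2]>g[:,:,0]+25)&(g[:,:,2]>g[:,:,1]+15)).astype(np.uint8)
blue[:, :100]=0; blue[380:]=0
n,l,st,ce=cv2.connectedComponentsWithStats(blue)
for i in range(1,n):
    if st[i,4]<80: continue
    x,y,ww,hh,_=st[i]
    hole=[(r,c) for r in range(y+3,y+hh-3) for c in range(x+3,x+ww-3) if g[r,c].max()<65]
    m=np.mean(hole,0) if hole else None
    print("blue",st[i],ce[i],len(hole),m, w(m[::-1],79) if m is not None else w(ce[i],79))
    v=g[:,:,2]*(l==i); print(np.percentile(v[l==i],[10,50,90]))
# gauge top: bright in stand
sub=g[265:292,297:327].min(2); r,c=np.where(sub>110); print("gauge",len(r),c.mean()+297,r.mean()+265,w((c.mean()+297,r.mean()+265),113))
# tray
t=((g.min(2)>115)&(g.max(2)-g.min(2)<30)).astype(np.uint8); t[:,:140]=0;t[:,245:]=0;t[:215]=0;t[300:]=0
cn=max(cv2.findContours(t,0,2)[0],key=cv2.contourArea);b=cv2.boxPoints(cv2.minAreaRect(cn));print(cv2.minAreaRect(cn))
P=[w(q,40) for q in b];print("tray",P,np.mean(P,0)); 
for nm,p,z in(("jar",(260,173),100),("prot",(390,300),20),("drv",(428,150),30),("drvtip",(430,202),22)):print(nm,w(p,z))
big=cv2.resize(im[180:310,280:490],None,fx=3.8,fy=3.8,interpolation=2);cv2.imwrite("pics/c1.png",big[:,:,::-1])
```

```text
blue [439 198  31  28 466] [454.06223176 211.73819742] 32 [211.5 455.5] [ 599.  -246.6   79. ]
[ 88. 117. 122.]
blue [339 212  27  27 398] [351.71105528 225.01758794] 31 [224.4516129  351.58064516] [577.1 -22.   79. ]
[100. 120. 123.]
gauge 79 310.44303797468353 275.9746835443038 [469.3  68.3 113. ]
((193.35296630859375, 259.4117736816406), (63.059261322021484, 60.148834228515625), 75.96376037597656)
tray [array([566.8, 411.3,  40. ]), array([596. , 280.7,  40. ]), array([458.9, 248.3,  40. ]), array([430.3, 377.7,  40. ])] [513.  329.5  40. ]
jar [690.1 170.2 100. ]
prot [ 410.1 -106.6   20. ]
drv [ 747.7 -204.6   30. ]
drvtip [ 629.3 -205.8   22. ]
```

Call:
{"fn": "play_rows", "kwargs": {"translation": [[-0.413,-0.293,0.02],[-0.413,-0.293,0.02],[-0.413,-0.293,0.02],[-0.413,-0.293,0.02],[-0.413,-0.293,0.02],[-0.413,-0.293,0.02],[-0.413,-0.293,0.02],[-0.413,-0.293,0.02],[-0.413,-0.293,0.02],[-0.413,-0.293,0.02]], "rotation": [[0,0,0],[0,0,0],[0,0,0],[0,0,0],[0,0,0],[0,0,0],[0,0,0],[0,0,0],[0,0,0],[0,0,0]], "gripper": [-1,-1,-1,-1,-1,-1,-1,-1,-1,-1], "force": 40}}

```text
time_s: 1.45
eef_pos: [468.6, 68.1, 211.0]
ee_rot: [-0.0, 0.183, 0.983, 0.0]
force: [-0.3, 0.1, 0.6]
grip_width: 1.0
grip_force: 0.0
```

Run:
```python
from h import *
s=ctrl.sense();print(s["eef_pos"],s["joints"])
im,K,Rc,C=cap("wrist","w1.png")
for P in [(469.3,68.3,113),s["eef_pos"]]:print(proj(P,K,Rc,C))
```

```text
[468.56466591  68.06863909 211.03689566] [-1.04022362e-01  2.17650795e-01  1.67711567e+00  2.23251347e-04
  1.24767713e+00 -1.30642049e+00]
[309.34570657 238.64889299]
[307.9580921  306.58415414]
```

View pics/w1.png

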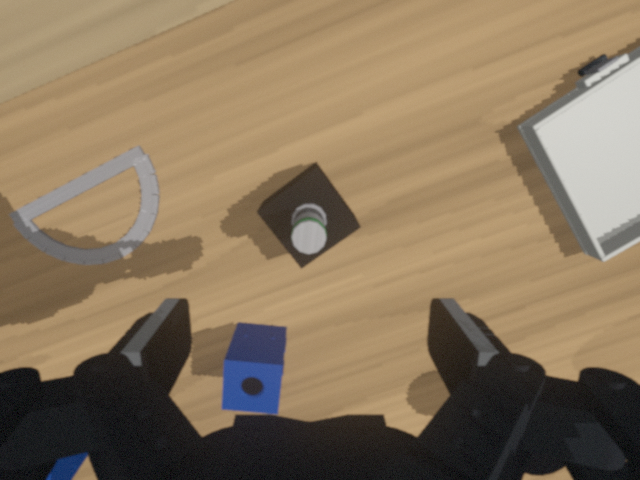

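The wrist view shows the gauge top at (309,238), which matches the prediction. The near cartridge's bore is at (252,386), and the tray corners are at (519,127) and (601,260).

Run:
```python
from h import *
im,K,Rc,C=cap("wrist")
g=im.astype(int)
def w(px,z): return plane(px,K,Rc,C,z).round(1)
sub=g[210:262,285:335]; r,c=np.where((sub.min(2)>135)&(np.arange(210,262)[:,None]>220)); p=(c.mean()+285,r.mean()+210);print("gauge",p,len(r),w(p,113))
sub=g[370:402,235:270];r,c=np.where(sub.max(2)<60);p=(c.mean()+235,r.mean()+370);print("bore",p,len(r),w(p,79))
q=g[345:420,215:295];v=q[:,:,2];print(v[5:75:8,10:75:8])
P=[w(p,80) for p in((228,362),(283,366),(277,412),(222,409))];print(P,np.mean(P,0))
for a in range(4):
    d=P[(a+1)%4]-P[a];print(np.degrees(np.arctan2(d[1],d[0])),np.linalg.norm(d))
P=[w((519,127),42),w((601,260),42)];d=P[1]-P[0];print(P,np.degrees(np.arctan2(d[1],d[0])),np.linalg.norm(d))
```

```text
gauge (np.float64(307.91037735849056), np.float64(237.5058962264151)) 848 [468.1  68.3 113. ]
bore (np.float64(250.84234234234233), np.float64(385.9234234234234)) 222 [576.  -22.3  79. ]
[[ 76  95 100  95  91  95  95  97 106]
 [ 90  95  94  95  96  96 101  96 104]
 [151 152 152 154 151 152 153 129 106]
 [151 151 153 151 152 151 152 138 106]
 [153 151 104  47  49 152 154 111 102]
 [151 152 125  52  52 152 152 103 107]
 [150 150 154 149 150 153 151 102 107]
 [152 150 151 152 151 152 152 105 105]
 [101 100  75  75  80  93 115  97  97]]
[array([549. , -29.9,  80. ]), array([567.7,   8.9,  80. ]), array([605.6, -11.7,  80. ]), array([586.9, -52.3,  80. ])] [577.3  -21.25  80.  ]
64.26785059795719 43.07122008952151
-28.525655613904842 43.13664335573641
-114.73037825019429 44.69955257046765
149.41568016934545 44.02465218488385
[array([463. , 240.5,  42. ]), array([591.5, 279.7,  42. ])] 16.96476533821841 134.34615736968436
```

Call:
{"fn": "play_rows", "kwargs": {"translation": [[0,0,0.06],[0,0,0.115],[0,0,0.136],[0,0,0.136],[0,0,0.136],[0,0,0.136],[0,0,0.136],[0,0,0.136],[0,0,0.136],[0,0,0.136]], "rotation": [[0,0,0],[0,0,0],[0,0,0],[0,0,0],[0,0,0],[0,0,0],[0,0,0],[0,0,0],[0,0,0],[0,0,0]], "gripper": [-1,-1,-1,-1,0.4,0.6,0.8,0.8,0.8,0.8], "force": 30}}

```text
time_s: 2.8
eef_pos: [469.1, 68.0, 75.8]
ee_rot: [0.0, 0.183, 0.983, 0.0]
force: [-1.5, 0.3, 6.0]
grip_width: 0.247
grip_force: 29.4
```

Call:
{"fn": "play_rows", "kwargs": {"translation": [[0,0,-0.03],[0,0,-0.065],[0,0,-0.065],[-0.05,-0.017,-0.065],[-0.1,-0.034,-0.065],[-0.1333,-0.0456,-0.065],[-0.1333,-0.0456,-0.065],[-0.1333,-0.0456,-0.065],[-0.1333,-0.0456,-0.065]], "rotation": [[0,0,0],[0,0,0],[0,0,0],[0,0,0],[0,0,0],[0,0,0],[0,0,0],[0,0,0],[0,0,0]], "gripper": [0.8,0.8,0.8,0.8,0.8,0.8,0.8,0.8,0.8]}}

```text
time_s: 3.92
eef_pos: [576.1, -21.7, 140.1]
ee_rot: [-0.0, 0.182, 0.983, 0.0]
force: [0.6, -0.6, -2.1]
grip_width: 0.248
grip_force: 29.6
```

Run:
```python
from h import *
s=ctrl.sense();print(s["eef_pos"],s["force"])
im,K,Rc,C=cap("wrist");im2,*_=cap("scene")
a=im[120:480,140:480];b=cv2.resize(im2[140:270,260:390],(360,360),interpolation=2)
cv2.imwrite("pics/c2.png",np.hstack([a,b])[:,:,::-1])
```

```text
[576.13861179 -21.72882229 140.06470348] [ 0.58940442 -0.64751342 -2.11370968]
```

View pics/c2.png

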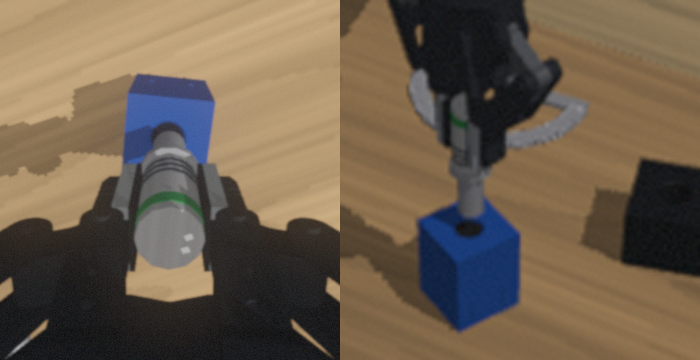

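The gauge is held straight above the near bore in both views: the pin is at about (170,130) in the wrist crop and the bore at (468,228) in the scene crop. I'll lower it gently.

Call:
{"fn": "play_rows", "kwargs": {"translation": [[0,0,0.008],[0,0,0.012],[0,0,0.014],[0,0,0.016],[0,0,0.018],[0,0,0.02],[0,0,0.02]], "rotation": [[0,0,0],[0,0,0],[0,0,0],[0,0,0],[0,0,0],[0,0,0],[0,0,0]], "gripper": [0.8,0.8,0.8,0.8,0.8,0.8,0.8]}}

```text
time_s: 4.9
eef_pos: [576.8, -22.5, 120.2]
ee_rot: [-0.0, 0.183, 0.983, -0.0]
force: [-0.3, -1.0, -1.0]
grip_width: 0.246
grip_force: 29.6
```

Call:
{"fn": "play_rows", "kwargs": {"translation": [[0,0,0.004],[0,0,0.008],[0,0,0.009],[0,0,0.01],[0,0,0.011],[0,0,0.012],[0,0,0.0125],[0,0,0.0125]], "rotation": [[0,0,0],[0,0,0],[0,0,0],[0,0,0],[0,0,0],[0,0,0],[0,0,0],[0,0,0]], "gripper": [0.8,0.8,0.8,0.8,0.8,0.8,0.8,0.8]}}

```text
time_s: 5.9
eef_pos: [577.4, -22.7, 109.8]
ee_rot: [0.001, 0.183, 0.983, -0.0]
force: [-3.5, 0.2, 13.7]
grip_width: 0.25
grip_force: 31.2
```

Call:
{"fn": "play_rows", "kwargs": {"translation": [[0,0,-0.02],[0,0,-0.045],[0,0,-0.045],[-0.022,-0.045,-0.045],[-0.045,-0.095,-0.045],[-0.069,-0.142,-0.045],[-0.069,-0.142,-0.045],[-0.069,-0.142,-0.045]], "rotation": [[0,0,0],[0,0,0],[0,0,0],[0,0,0],[0,0,0],[0,0,0],[0,0,0],[0,0,0]], "gripper": [0.8,0.8,0.8,0.8,0.8,0.8,0.8,0.8]}}

```text
time_s: 6.9
eef_pos: [589.7, -179.1, 151.6]
ee_rot: [-0.001, 0.183, 0.983, 0.0]
force: [0.3, 0.1, -1.3]
grip_width: 0.247
grip_force: 29.9
```

Run:
```python
from h import *
s=ctrl.sense();print(s["eef_pos"],s["force"])
im,K,Rc,C=cap("wrist","w2.png")
p=proj((599,-247,79),K,Rc,C);print(p)
g=im.astype(int);x,y=map(int,p);x0,y0=x-35,y-35
r,c=np.where(g[y0:y0+70,x0:x0+70].max(2)<60);print(len(r),c.mean()+x0,r.mean()+y0,plane((c.mean()+x0,r.mean()+y0),K,Rc,C,79))
im,K,Rc,C=cap("top");g=im.astype(int)
sub=g[212:240,339:366];bl=sub[:,:,2]>sub[:,:,0]+25
r,c=np.where((sub.max(2)<65)&(np.add.outer((np.arange(28)-12)**2,(np.arange(27)-12)**2)<64));p=(c.mean()+339,r.mean()+212);print("near bore now",len(r),p,plane(p,K,Rc,C,79))
```

```text
[ 589.71495067 -179.14217273  151.61035542] [ 0.33199095  0.10468673 -1.31771514]
[206.46053615 303.65273414]
696 214.07183908045977 309.51580459770116 [ 604.04272347 -244.39910286   79.        ]
near bore now 29 (np.float64(351.58620689655174), np.float64(224.27586206896552)) [577.48164293 -22.01856803  79.        ]
```

View pics/w2.png

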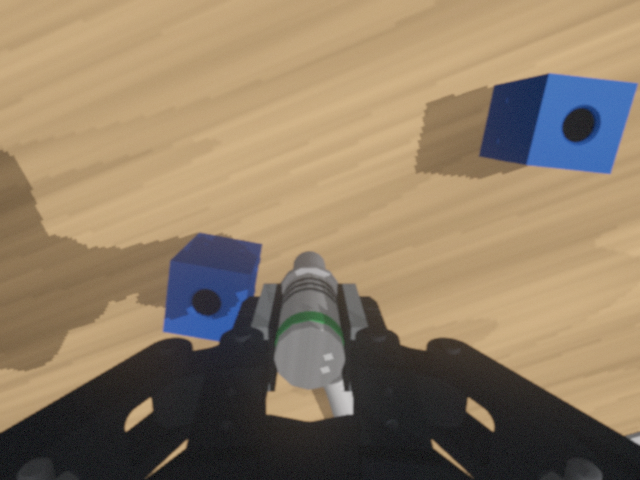

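The far bore is at (206,302), within 1.7 px of where I predicted it. The near cartridge, with its bore at (580,124), has not moved. The pin stopped dead 17 mm deep in the near one. Moving over the far one now.

Call:
{"fn": "play_rows", "kwargs": {"translation": [[-0.0165,-0.03,0],[-0.0329,-0.06,0.005],[-0.0329,-0.06,0.014],[-0.0329,-0.06,0.014],[-0.0329,-0.06,0.014]], "rotation": [[0,0,0],[0,0,0],[0,0,0],[0,0,0],[0,0,0]], "gripper": [0.8,0.8,0.8,0.8,0.8]}}

```text
time_s: 7.62
eef_pos: [599.5, -246.4, 139.2]
ee_rot: [0.0, 0.182, 0.983, 0.0]
force: [0.6, 0.6, -1.3]
grip_width: 0.249
grip_force: 29.9
```

Call:
{"fn": "play_rows", "kwargs": {"translation": [[0.0005,-0.0007,0.006],[0.0005,-0.0007,0.01],[0.0005,-0.0007,0.012],[0.0005,-0.0007,0.014],[0.0005,-0.0007,0.016],[0.0005,-0.0007,0.018],[0.0005,-0.0007,0.02],[0.0005,-0.0007,0.02]], "rotation": [[0,0,0],[0,0,0],[0,0,0],[0,0,0],[0,0,0],[0,0,0],[0,0,0],[0,0,0]], "gripper": [0.8,0.8,0.8,0.8,0.8,0.8,0.8,0.8]}}

```text
time_s: 8.62
eef_pos: [598.5, -248.0, 118.6]
ee_rot: [-0.0, 0.183, 0.983, 0.0]
force: [-0.1, -0.2, -1.6]
grip_width: 0.249
grip_force: 29.9
```

Eight millimetres in, with no force. Continuing past the bush.

Call:
{"fn": "play_rows", "kwargs": {"translation": [[0,0,0.004],[0,0,0.007],[0,0,0.008],[0,0,0.009],[0,0,0.01],[0,0,0.011],[0,0,0.0125],[0,0,0.0125]], "rotation": [[0,0,0],[0,0,0],[0,0,0],[0,0,0],[0,0,0],[0,0,0],[0,0,0],[0,0,0]], "gripper": [0.8,0.8,0.8,0.8,0.8,0.8,0.8,0.8]}}

```text
time_s: 9.62
eef_pos: [598.5, -248.1, 106.1]
ee_rot: [-0.0, 0.183, 0.983, 0.0]
force: [0.3, 1.0, -1.0]
grip_width: 0.249
grip_force: 29.9
```

Call:
{"fn": "play_rows", "kwargs": {"translation": [[0,0,0.004],[0,0,0.008],[0,0,0.01],[0,0,0.0115],[0,0,0.0125],[0,0,0.0132],[0,0,0.0138],[0,0,0.0138]], "rotation": [[0,0,0],[0,0,0],[0,0,0],[0,0,0],[0,0,0],[0,0,0],[0,0,0],[0,0,0]], "gripper": [0.8,0.8,0.8,0.8,0.8,0.8,0.8,0.8]}}

```text
time_s: 10.62
eef_pos: [598.6, -248.2, 92.9]
ee_rot: [0.0, 0.183, 0.983, -0.0]
force: [-0.9, 0.7, 2.7]
grip_width: 0.25
grip_force: 30.2
```

Call:
{"fn": "play_rows", "kwargs": {"translation": [[0,0,0],[0,0,0],[0,0,0],[0,0,0],[0,0,-0.03],[0,0,-0.08],[0,0,-0.12],[0,0,-0.12]], "rotation": [[0,0,0],[0,0,0],[0,0,0],[0,0,0],[0,0,0],[0,0,0],[0,0,0],[0,0,0]], "gripper": [0.3,0,-0.5,-1,-1,-1,-1,-1]}}

```text
time_s: 11.62
eef_pos: [599.5, -248.7, 216.1]
ee_rot: [0.003, 0.183, 0.983, -0.001]
force: [0.7, -0.0, -0.4]
grip_width: 0.997
grip_force: 0.0
```

Run:
```python
from h import *
s=ctrl.sense();print(s["eef_pos"],s["grip_width"])
im,K,Rc,C=cap("wrist");im2,K2,R2,C2=cap("scene")
print("gauge top expected",proj((598.6,-248,130),K,Rc,C), proj((598.6,-248,130),K2,R2,C2),"raised17",proj((598.6,-248,147),K2,R2,C2))
a=im[0:480,0:640][::1];b=cv2.resize(im2[130:250,140:260],(320,320),interpolation=2)
o=np.zeros((480,800,3),np.uint8);o[:360,:480]=cv2.resize(im,(480,360));o[:320,480:]=b
cv2.imwrite("pics/c3.png",o[:,:,::-1])
```

```text
[ 599.51597272 -248.66823257  216.08585348] 0.9967022793582493
gauge top expected [309.10021025 241.06453715] [187.39466487 164.35383584] raised17 [185.89899393 156.55382719]
```

View pics/c3.png

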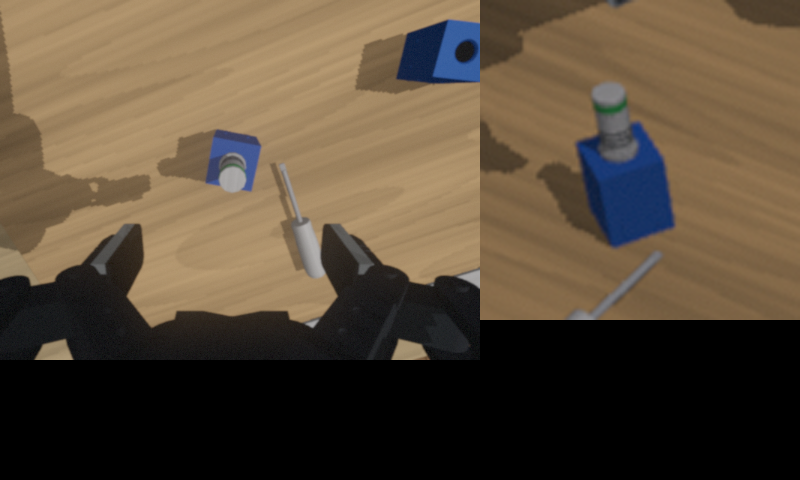

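The gauge is home: in the scene crop the collar lies on the cartridge top, and the gauge top is at scene pixel about (188,163), against (187,164) expected. Now for the near cartridge.

Call:
{"fn": "play_rows", "kwargs": {"translation": [[0.025,0.05,0],[0.051,0.101,0],[0.077,0.152,0],[0.102,0.2034,0],[0.102,0.2034,0.05],[0.102,0.2034,0.075],[0.102,0.2034,0.075],[0.102,0.2034,0.075]], "rotation": [[0,0,0.05],[0,0,0.11],[0,0,0.11],[0,0,0.11],[0,0,0.11],[0,0,0.11],[0,0,0.11],[0,0,0.11]], "gripper": [-1,-1,-1,-1,-1,-1,-1,-1]}}

```text
time_s: 12.72
eef_pos: [576.8, -21.8, 138.2]
ee_rot: [0.0, 0.237, 0.972, -0.0]
force: [-0.3, -0.6, 1.5]
grip_width: 1.004
grip_force: 0.0
```

Run:
```python
from h import *
s=ctrl.sense();p=s["eef_pos"];M=Rt();print(p,np.degrees(np.arctan2(M[1,1],M[0,1])))
im,K,Rc,C=cap("wrist");g=im.astype(int)
m=((g[:,:,2]>125)&(g[:,:,2]>g[:,:,0]+50)).astype(np.uint8)
m=cv2.morphologyEx(m,cv2.MORPH_CLOSE,np.ones((31,31)))
cn=max(cv2.findContours(m,0,2)[0],key=cv2.contourArea)
W=np.array([plane(q[0],K,Rc,C,80)[:2] for q in cn],np.float32);r=cv2.minAreaRect(W);print(r)
d=np.r_[np.array(r[0])-p[:2],0];print("tool delta",M.T@d)
```

```text
[576.80059219 -21.83197329 138.1527999 ] 62.61145413589234
((572.813232421875, -21.029254913330078), (45.144195556640625, 52.7869987487793), 62.84281539916992)
tool delta [ 3.90967330e+00 -1.12153479e+00 -3.01269599e-03]
```

Call:
{"fn": "play_rows", "kwargs": {"translation": [[0,0,0.05],[0,0,0.085],[0,0,0.097],[0,0,0.097],[0,0,0.097],[0,0,0.097],[0,0,0.097],[0,0,0.097],[0,0,0.097]], "rotation": [[0,0,0],[0,0,0],[0,0,0],[0,0,0],[0,0,0],[0,0,0],[0,0,0],[0,0,0],[0,0,0]], "gripper": [-1,-1,-1,-1,-0.4,0.1,0.2,0.2,0.2], "force": 40}}

```text
time_s: 13.9
eef_pos: [577.2, -21.8, 41.7]
ee_rot: [0.001, 0.237, 0.972, -0.0]
force: [0.5, -0.4, 6.7]
grip_width: 0.532
grip_force: 42.1
```

Call:
{"fn": "play_rows", "kwargs": {"translation": [[0,0,-0.03],[0,0,-0.065],[0.02,0.025,-0.07],[0.055,0.07,-0.07],[0.093,0.12,-0.07],[0.131,0.17,-0.07],[0.17,0.22,-0.07],[0.2,0.26,-0.07],[0.217,0.2815,-0.07],[0.217,0.2815,-0.07]], "rotation": [[0,0,0],[0,0,0],[0,0,0],[0,0,0],[0,0,0],[0,0,0],[0,0,0],[0,0,0],[0,0,0],[0,0,0]], "gripper": [0.2,0.2,0.2,0.2,0.2,0.2,0.2,0.2,0.2,0.2]}}

```text
time_s: 15.15
eef_pos: [512.4, 329.7, 110.3]
ee_rot: [-0.0, 0.235, 0.972, -0.0]
force: [-0.0, 0.1, -1.0]
grip_width: 0.538
grip_force: 41.9
```

Run:
```python
from h import *
s=ctrl.sense();print(s["eef_pos"],s["grip_width"],s["force"])
im,K,Rc,C=cap("wrist");im2,K2,R2,C2=cap("scene")
o=np.zeros((480,800,3),np.uint8);o[:360,:480]=cv2.resize(im,(480,360));o[:320,480:]=cv2.resize(im2[200:360,430:590],(320,320))
cv2.imwrite("pics/c4.png",o[:,:,::-1])
```

```text
[512.3539544  329.71093    110.29933779] 0.5381005836028149 [-0.0041851   0.14650202 -0.98727354]
```

View pics/c4.png

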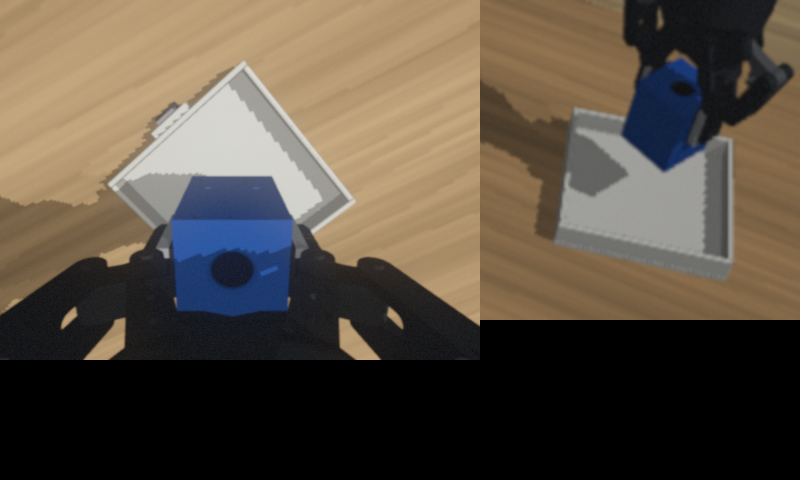

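The held cartridge is upright over the tray: tray corners are at (243,65), (110,185) and (353,200) in the wrist part. Lowering.

Call:
{"fn": "play_rows", "kwargs": {"translation": [[0,0,0.03],[0,0,0.05],[0,0,0.058],[0,0,0.061],[0,0,0.063],[0,0,0.064],[0,0,0.065],[0,0,0.065]], "rotation": [[0,0,0],[0,0,0],[0,0,0],[0,0,0],[0,0,0],[0,0,0],[0,0,0],[0,0,0]], "gripper": [0.2,0.2,0.2,0.2,0.2,0.2,0.2,0.2]}}

```text
time_s: 16.25
eef_pos: [513.4, 328.2, 45.7]
ee_rot: [0.0, 0.237, 0.972, 0.0]
force: [-0.0, 0.3, -1.5]
grip_width: 0.537
grip_force: 42.0
```

Call:
{"fn": "play_rows", "kwargs": {"translation": [[0,0,0.0005],[0,0,0.001],[0,0,0.001]], "rotation": [[0,0,0],[0,0,0],[0,0,0]], "gripper": [0.2,0.2,0.2]}}

```text
time_s: 16.62
eef_pos: [513.4, 328.2, 45.7]
ee_rot: [0.0, 0.237, 0.972, 0.0]
force: [-3.4, -1.0, 9.1]
grip_width: 0.531
grip_force: 43.1
```

In contact with the floor. Releasing and retreating.

Call:
{"fn": "play_rows", "kwargs": {"translation": [[0,0,0],[0,0,0],[0,0,0],[0,0,0],[0,0,-0.02],[0,0,-0.06],[0,0,-0.12],[0,0,-0.16],[0,0,-0.16]], "rotation": [[0,0,0],[0,0,0],[0,0,0],[0,0,0],[0,0,0],[0,0,0],[0,0,0],[0,0,0],[0,0,0]], "gripper": [0.0,-0.2,-0.6,-1,-1,-1,-1,-1,-1]}}

```text
time_s: 17.75
eef_pos: [514.3, 328.6, 207.8]
ee_rot: [0.003, 0.237, 0.972, 0.002]
force: [-1.0, -0.1, -0.4]
grip_width: 1.002
grip_force: 0.0
```

Run:
```python
from h import *
s=ctrl.sense();print(s["eef_pos"],s["grip_width"],s["force"])
im,K,Rc,C=cap("wrist");im2,K2,R2,C2=cap("scene")
o=np.zeros((600,800,3),np.uint8);o[:360,:480]=cv2.resize(im,(480,360));o[:320,480:]=cv2.resize(im2[200:360,430:590],(320,320));o[330:570,480:720]=cv2.resize(im2[130:250,140:260],(240,240))
cv2.imwrite("pics/c5.png",o[:,:,::-1])
```

```text
[514.31100367 328.61239637 207.81855552] 1.0019273016889836 [-1.0084343  -0.06553207 -0.35244712]
```

View pics/c5.png

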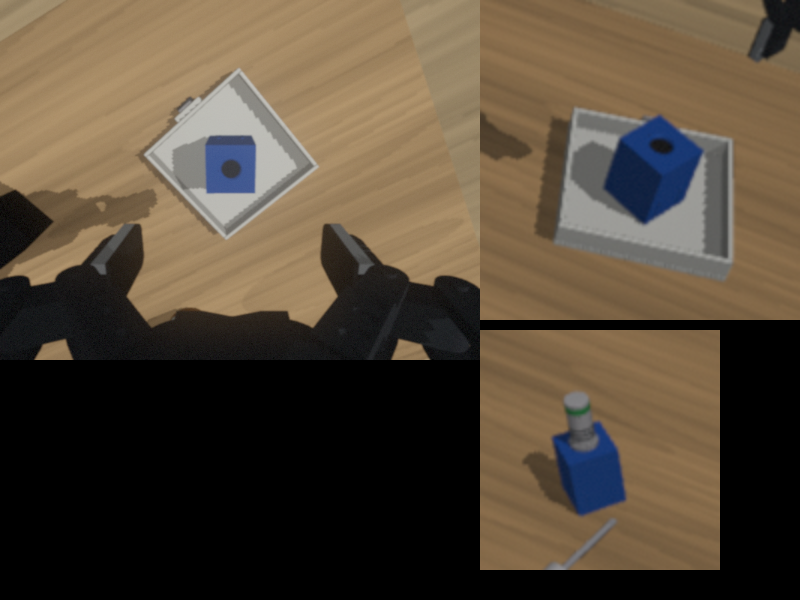

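The cartridge stands upright near the tray's middle, at (231,165) in the wrist part. The gauge is still home in the other one, at (580,430).

```bash
python3 -c "
from rig import ctrl
print(ctrl.finish_job())"
```

```text
the job is handed in; nothing more can be done
None
```

I handed the job in at about 18 s: the gauge stands fully home in the far cartridge, and the too-tight near one, where the pin stopped 17 mm deep, stands upright in the tray. The hand-in gave no verdict.

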